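# Back off the knurled wheel of the sample clamp

## Task

One of the two bench clamps holds a sample cup between its jaws: loosen that clamp by stroking the top of its knurled wheel's rim with a fingertip, again and again, until the wheel has made two full turns (within a quarter turn) anticlockwise as seen from the robot's side. Only touch the wheel, do not grasp anything; leave the empty clamp's wheel as it is, leave the cup and all other things standing where they are, and finish clear of everything.

Things in the scene. Friction and masses are not known exactly. Their poses are not given: they have to be found in the camera images.
- clamp_a: Bench clamp holding the cup, bolted down; left or right of two identical clamps. Grey base 114 x 86 x 10 mm. Origin: on the worktop under the clamp; x from the wheel end (nearest the robot) to the fixed anvil, yaw up to 0.3 rad either way; y left, z up. Along x, mm: wheel -65 to -41, bearing block -37 to -24 (top z 56), moving jaw's face +3 (top z 54), anvil 60 to 68 (top z 60).
- wheel_a_center (a point): Centre of clamp_a's knurled wheel, at (-53, 0, 46) mm in clamp_a's frame. Black disc, 60 mm diameter over 24 straight ribs about 2 mm high across its rim, 24 mm wide; axle level along clamp_a's x, so the rim's upper half is open from above (top 76 mm above the worktop). The face towards the robot has a white index line from hub to rim, upright at the start within 15 degrees.
- wheel_a (a joint): Turn of clamp_a's wheel, rad. Starts between -0.25 and 0.25 (tight), grows as it loosens: anticlockwise seen from the robot's side, top of the rim moving left (+y of clamp_a); two turns are 12.57. Friction about 2 N at the rim; it stays where it is left and turns back as easily if stroked the other way. Stops at -0.6 and 16. The jaw draws back 5 mm a turn.
- clamp_b: The empty clamp, bolted down, identical to clamp_a but with nothing between its jaws; same frame.
- wheel_b_center (a point): Centre of the wheel of clamp_b, which must not be turned; same place and size as on clamp_a.
- wheel_b (a joint): Turn of the wheel of clamp_b, rad; starts at 0 and must stay there.
- cup: White sample cup with a dark grey lid, 55 mm in diameter, 58 mm tall, loose, standing upright on the base plate of clamp_a between jaw and anvil. Origin: centre of its underside, at (31, 0, 10) mm in the frame of clamp_a. Not to be moved.
- amber_bottle: Bystander: small brown dropper bottle with black cap, 35 mm in diameter, 85 mm tall, loose; origin at the centre of its underside.
- vial: Bystander: glass vial with white screw cap, 22 mm in diameter, 48 mm tall, loose; origin at the centre of its underside.
- tape: Bystander: roll of adhesive tape lying flat, 52 mm in diameter, 19 mm high, loose; origin at the centre of its underside.
- carton: Bystander: small carton, 55 x 90 x 45 mm, loose; origin at the centre of its underside.
There are look-alikes about, which are no part of the job. Leave any purple look-alike of the clamp_a alone.

How it is judged:
By the outcome, as a careful person would: the job done as asked, in the order asked, and still so for the second after the job is handed in, with the robot touching nothing.
It also fails if it takes over 72 s, if anything falls off the work surface, if the arm or the gripper's body presses on something with over 40 N, if the wrist force passes 120 N, or if a joint passes its speed limit or range.

## Robot

A 6-joint arm with a two-finger parallel gripper is mounted at the origin on a cart in front of the work surface, level with it; the furniture and walls round the work are solid. World frame = base frame: x ahead of the robot, y to its left, z up, the work surface at z = 0. Lengths are in m, angles in rad, forces in N, time in s.
With the tool pointing down it reaches from about 0.35 to 0.975 m from the base axis. Payload 4.9 kg.
Tool frame: the origin (TCP) lies at the very end of the fingers, on their centre line; the grasp point (between the pads) lies manip.grip_point_offset behind it (manip.grip_point_offset is the distance from the TCP to the grasp point, in m); z points along the fingers, y is the line along which they close (so a half turn about z gives the same grasp; the last joint's range is limited). The gripper opens to 85 mm and grips with 20 to 120 N. Pads are 22 mm wide; open, the fingers measure 114 mm over their backs; the gripper's body (76 mm by 85 mm) begins 54 mm behind the grasp point. The pads swing forward as they close: fully open they stand 13 mm farther back than shut.
Start: joints at [-1.372, 0.053, 1.613, -0, 1.476, -0.119], TCP at [0.195, -0.594, 0.231] pointing down, gripper open.
Joint ranges: [-3.01, 3.01], [-1.01, 2.22], [0.06, 2.58], [-1.02, 4.17], [0.09, 2.62], [-3.14, 3.14]. Speed limits (rad/s): [2.57, 2.57, 3.14, 3.14, 3.14, 3.14].

## Interface

Orientations are given as a unit quaternion [w, x, y, z].
In Python, from plant import manip gives the robot as it stands.
- The arm moves only by the shell command python3 -m crank 'ROWS' [OPENING]. ROWS is JSON, a list of rows, each an object of numbers: "x", "y", "z": the shift along the tool's x, y, z in cm; "turn": the turn about the tool's z in rad. In form: [{"x": .., "y": .., "z": .., "turn": ..}, ...]. A call has 1 to 5 rows; each row shifts and turns the commanded pose from where the row before left it, along the tool's axes as they then stand; what a row does not reach is not made up. A row lasts 1/10 s, in which the tool goes at most 50 mm and 8.59 degrees, less where a joint would pass 70% of its speed; a pose out of reach is approached as far as the arm can. A call with a gripper value outside its range is refused whole. OPENING is the opening in per cent of the stroke, from 0 (shut) to 100 (fully open), set as the call begins (- or left out, the last holds). The fingers move at their own pace and stop on an object; the grip force is fixed at half the most. Time passes only in rows, so rows that do not move let the fingers close. It gives the time, the measured TCP pose, the force, the opening and the grip force at its end, in the units of the state.
- manip.state(): the state, without advancing time (a new reading comes with each control period).
- manip.grab_frame(name): name is "scene" or "top" or "wrist"; returns (picture, depth): 384x512x3 uint8, red, green, blue; 384x512 float32, m along the optical axis (not along the pixel's ray), 0 where there is no reading.
- manip.camera_model(name): a dict with "mtx" (3x3 intrinsics, pixels), "world_to_cam" (4x4, takes a point from world to camera coordinates). Camera axes: x right, y down, z forward; pixel columns grow to the right and rows downward; lengths in m; the calibration is good to about 2 mm. A picture is of the moment at which its call begins: read the wrist's pose just before it. camera_model takes no time and is no camera call; for the wrist camera it gives the pose at the moment of the call.
- manip.job_done(): hands the job in; it is judged then, once.
The state is a dict: "time": time; "joint_pos": joint angles; "joint_vel": joint speeds; "joint_efforts": joint torques, N m; "tool_pos": TCP position; "tool_rot": TCP orientation; "contact_force": force on the tool from outside, world axes, zero at the start; "ft_torque": the same for the moment, N m; "gripper_width": opening from 0.0 (shut) to 1.0 (fully open); "grasp_force": force on a finger pad.
Only numpy, scipy, OpenCV 4.12 (cv2) and the standard library are available. Lean on these libraries where they do the work, as an engineer would, in place of code of your own. Each camera call takes 0.05 s, during which the arm holds its last target. There are 200 camera calls.

## Working session

There is one attempt and no reset: what is moved stays moved. The work goes in short steps, Python scripts to look and compute and a shell command to move; the robot and the scene stay as the last step left them, time stands still between calls to the robot, and variables do not carry over. Pictures are saved under pics/ and viewed, at most 10 in all, crops included, and the job is handed in when it is done.

```bash
mkdir -p pics
python3 - <<'E'
from plant import manip
import cv2,numpy as np
for n in("scene","top"):
    p,d=manip.grab_frame(n); m=manip.camera_model(n)
    cv2.imwrite(f"pics/{n}0.png",p[:,:,::-1]); np.savez(f"{n}0.npz",p=p,d=d,K=m["mtx"],T=m["world_to_cam"])
s=manip.state();print(s["time"],s["tool_pos"],s["tool_rot"],s["gripper_width"],manip.grip_point_offset)
E
```

```text
0.1 [ 0.19520372 -0.5931302   0.23016449] [-9.56400281e-04  9.87398754e-01  1.58249120e-01 -4.74089246e-05] 0.9990206329958131 0.0187
```

View pics/scene0.png

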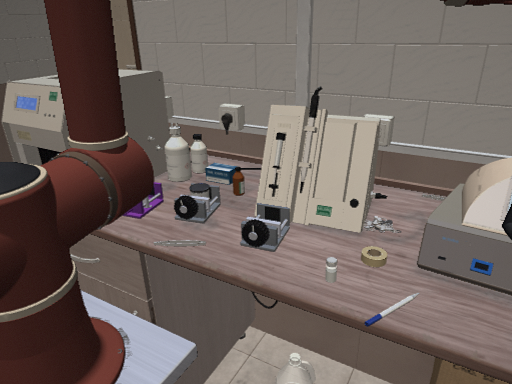

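View pics/top0.png

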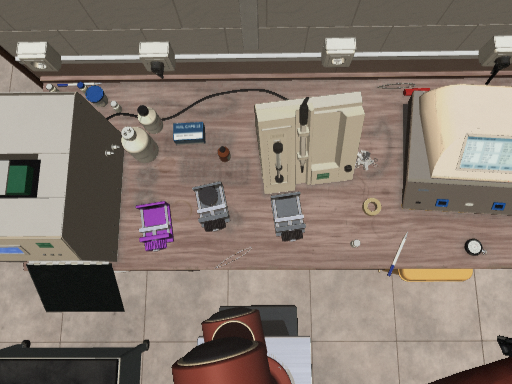

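The left grey clamp, at about (211,205) in the top view, holds the cup (dark lid at (208,193)). The right one at (288,215) is empty, and the purple look-alike is at (155,225). Next I'll locate the clamp from depth.

```bash
cat > h.py <<'E'
import numpy as np
def cloud(p,d,K,T):
    v,u=np.mgrid[:d.shape[0],:d.shape[1]]
    c=np.stack([(u-K[0,2])*d/K[0,0],(v-K[1,2])*d/K[1,1],d],-1)
    R,t=T[:3,:3],T[:3,3]
    w=(c-t)@R; w[d<=0]=np.nan
    return w
E
python3 - <<'E'
import numpy as np,cv2
from h import cloud
f=np.load("top0.npz");w=cloud(f["p"],f["d"],f["K"],f["T"])
for r,c in((193,208),(225,214),(205,211),(232,290),(154,223)):print(r,c,w[r,c].round(3))
p=f["p"][170:250,170:320]
cv2.imwrite("pics/topcrop.png",cv2.resize(p[:,:,::-1],None,fx=5,fy=5,interpolation=cv2.INTER_CUBIC))
f2=np.load("scene0.npz")
w2=cloud(f2["p"],f2["d"],f2["K"],f2["T"])
for n,r,c in(("wheel",208,186),("lid",189,201),("wheelb",233,255)):print(n,w2[r,c].round(3))
# base-plate/clamp points in top: above table z>5mm in window
s=np.zeros(w.shape[:2],bool);s[178:236,188:236]=1
m=s&(w[...,2]>.004)&(w[...,2]<.09)
q=w[m];print(len(q),cv2.minAreaRect(q[:,:2].astype(np.float32)*1000))
s[:]=0;s[188:245,265:310]=1
m=s&(w[...,2]>.004)&(w[...,2]<.09);q=w[m];print(cv2.minAreaRect(q[:,:2].astype(np.float32)*1000))
E
```

```text
193 208 [0.55  0.126 0.072]
225 214 [0.458 0.107 0.076]
205 211 [0.521 0.122 0.036]
232 290 [ 0.437 -0.104  0.079]
154 223 [0.668 0.086 0.063]
wheel [0.45  0.098 0.051]
lid [0.533 0.113 0.067]
wheelb [ 0.418 -0.118  0.055]
1515 ((522.8773193359375, 125.78556823730469), (174.75184631347656, 143.0345001220703), 0.35910889506340027)
((492.6483154296875, -101.587890625), (132.72169494628906, 168.0170135498047), 89.53545379638672)
```

View pics/topcrop.png

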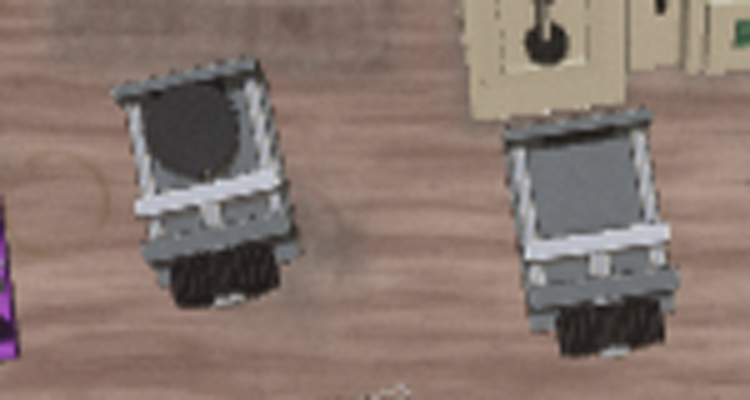

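The crop shows clamp_a's wheel at crop (225,277), the cup lid at (192,130), and a yaw of about 0.2 rad. I'll travel above it with the fingers shut.

```bash
python3 -m crank '[{"x":2.5,"y":-3.2},{"x":2.5,"y":-3.2},{"x":2.5,"y":-3.2},{"x":2.5,"y":-3.2},{"x":2.5,"y":-3.2}]' 0 && python3 -m crank '[{"x":2.5,"y":-3.2},{"x":2.5,"y":-3.2},{"x":2.5,"y":-3.2},{"x":2.5,"y":-3.2},{"x":2.5,"y":-3.2}]' && python3 -m crank '[{"x":2.5,"y":-3.2},{"x":2.5,"y":-3.2},{"x":2.5,"y":-3.2},{"x":2.5,"y":-3.2},{"x":2.5,"y":-3.2}]' && python3 -m crank '[{"turn":-0.14},{"turn":-0.14},{"turn":-0.14},{"turn":-0.14},{"turn":-0.14}]' && python3 -m crank '[{"turn":-0.14},{"turn":-0.14},{"turn":-0.14},{"turn":-0.14},{"turn":-0.14}]'
```

```text
schema error: expected keys x, y, z, turn
```

All keys are required.

```bash
A=1; python3 -m crank '[{"x":2.5,"y":-3.2,"z":0,"turn":0},{"x":2.5,"y":-3.2,"z":0,"turn":0},{"x":2.5,"y":-3.2,"z":0,"turn":0},{"x":2.5,"y":-3.2,"z":0,"turn":0},{"x":2.5,"y":-3.2,"z":0,"turn":0}]' 0 && python3 -m crank '[{"x":2.5,"y":-3.2,"z":0,"turn":0},{"x":2.5,"y":-3.2,"z":0,"turn":0},{"x":2.5,"y":-3.2,"z":0,"turn":0},{"x":2.5,"y":-3.2,"z":0,"turn":0},{"x":2.5,"y":-3.2,"z":0,"turn":0}]' && python3 -m crank '[{"x":2.5,"y":-3.2,"z":0,"turn":0},{"x":2.5,"y":-3.2,"z":0,"turn":0},{"x":2.5,"y":-3.2,"z":0,"turn":0},{"x":2.5,"y":-3.2,"z":0,"turn":0},{"x":2.5,"y":-3.2,"z":0,"turn":0}]' && python3 -m crank '[{"x":0,"y":0,"z":0,"turn":-0.14},{"x":0,"y":0,"z":0,"turn":-0.14},{"x":0,"y":0,"z":0,"turn":-0.14},{"x":0,"y":0,"z":0,"turn":-0.14},{"x":0,"y":0,"z":0,"turn":-0.14}]' && python3 -m crank '[{"x":0,"y":0,"z":0,"turn":-0.14},{"x":0,"y":0,"z":0,"turn":-0.14},{"x":0,"y":0,"z":0,"turn":-0.14},{"x":0,"y":0,"z":0,"turn":-0.14},{"x":0,"y":0,"z":0,"turn":-0.14}]'
python3 - <<'E'
from plant import manip
import cv2,numpy as np
s=manip.state();m=manip.camera_model("wrist")
q=s["tool_rot"];print(s["time"],s["tool_pos"],2*np.arctan2(q[2],q[1]),s["contact_force"])
T=m["world_to_cam"];print("cam",-T[:3,:3].T@T[:3,3],"axes",T[:3,:3].round(2))
p,d=manip.grab_frame("wrist")
np.savez("w1.npz",p=p,d=d,K=m["mtx"],T=T)
p2,d2=manip.grab_frame("scene")
a=cv2.resize(p2[180:230,160:230],(512,384),interpolation=cv2.INTER_CUBIC)
cv2.imwrite("pics/w1.png",np.vstack([p,a])[:,:,::-1][::1][:, :] if 0 else cv2.resize(np.hstack([p,a]),(800,300))[:,:,::-1])
E
```

```text
time: 0.6
tool_pos: [0.2642, -0.4009, 0.2306]
tool_rot: [-0.0, 0.987, 0.158, -0.0]
contact_force: [0.5, -0.5, 0.4]
gripper_width: 0.144
grasp_force: 0.0
time: 1.1
tool_pos: [0.3328, -0.2099, 0.2309]
tool_rot: [-0.0, 0.987, 0.158, 0.0]
contact_force: [0.6, -0.8, 0.4]
gripper_width: 0.0
grasp_force: 0.0
time: 1.6
tool_pos: [0.4015, -0.0188, 0.231]
tool_rot: [0.0, 0.987, 0.158, 0.0]
contact_force: [-0.0, -0.2, -0.4]
gripper_width: -0.004
grasp_force: 0.0
time: 2.1
tool_pos: [0.4012, -0.0204, 0.2308]
tool_rot: [-0.0, 0.872, 0.49, -0.0]
contact_force: [-0.3, -0.3, 0.8]
gripper_width: -0.002
grasp_force: 0.0
time: 2.6
tool_pos: [0.4012, -0.0205, 0.2308]
tool_rot: [-0.0, 0.651, 0.759, -0.0]
contact_force: [0.3, 0.4, 0.1]
gripper_width: 0.0
grasp_force: 0.0
2.6 [ 0.40122381 -0.02047426  0.23079377] 1.7235881252056906 [0.33492571 0.42019976 0.096736  ]
cam [0.38806804 0.0602244  0.37436872] axes [[ 0.99  0.15 -0.  ]
 [ 0.14 -0.94  0.32]
 [ 0.05 -0.31 -0.95]]
```

View pics/w1.png

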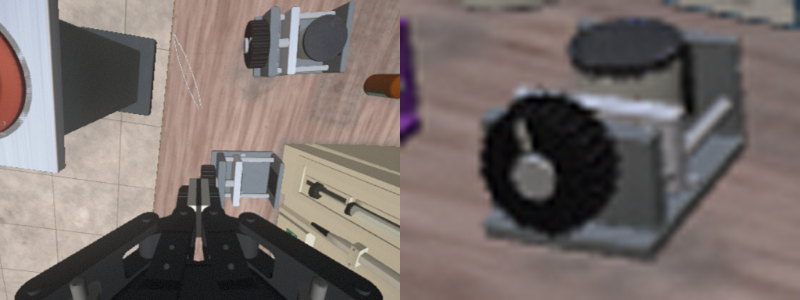

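The left half shows clamp_a's wheel at wrist pixel about (329,58) and the lid at (416,47). The right half shows the index line nearly upright, slightly left of vertical. Next I fit the positions.

Run:
```python
import numpy as np
from h import cloud
f=np.load("w1.npz");w=cloud(f["p"],f["d"],f["K"],f["T"])
box=np.zeros(w.shape[:2],bool);box[0:105,290:460]=1
z=w[...,2];g=f["p"].max(-1)
l=box&(z>.062)&(z<.074)&(w[...,0]>.505); q=w[l];print("lid",len(q),q.mean(0),(q.max(0)+q.min(0))/2,np.ptp(q,0))
m=box&(z>.066)&(w[...,0]<.50)&(z<.085); q=w[m];print("wheel top",len(q),q.mean(0),q.min(0),q.max(0))
q=q[q[:,2]>.071];print(q[:,:2].mean(0), q[:,2].max())
b=box&(z>.05)&(z<.064);q=w[b]
print(len(q))
np.savetxt("b.txt",q)
# anvil top z=60 and jaw top z=54, block top z=56: slope of each
for lo,hi in((.565,.62),(.515,.545),(.46,.51)):
    k=q[(q[:,0]>lo)&(q[:,0]<hi)]
    if len(k)>20:
        c=k.mean(0);e,v=np.linalg.eigh(np.cov((k-c)[:,:2].T));d=v[:,1];print(lo,len(k),c,"yaw",np.arctan2(-d[0],d[1])if d[1]>0 else np.arctan2(d[0],-d[1]),e)
# lid circle by darkness
l=l&(g<80);q=w[l];A=np.c_[2*q[:,:2],np.ones(len(q))]
print(np.median(q,0))
```

```text
lid 2718 [0.54134907 0.12761385 0.06689975] [0.54796359 0.12979674 0.066496  ] [0.06807574 0.06741373 0.00898609]
wheel top 1140 [0.45832521 0.10944794 0.07268273] [0.44435641 0.08354972 0.06600035] [0.47382729 0.1332742  0.07873578]
[0.45856494 0.10975347] 0.07873577517033524
3763
0.565 692 [0.57397826 0.12764568 0.0591091 ] yaw 0.1822478744060841 [4.62397600e-06 6.22821641e-04]
0.515 251 [0.51963823 0.10798347 0.05576605] yaw -0.006550158115042184 [2.64258140e-05 2.93670078e-04]
0.46 2086 [0.48895286 0.11961713 0.05526182] yaw -0.03364478441944179 [0.00016961 0.0005614 ]
[0.5473099  0.13074036 0.06689484]
```

```bash
python3 -m crank '[{"x":0,"y":0,"z":0,"turn":-0.05},{"x":2.1,"y":2.05,"z":3.3,"turn":0},{"x":2.1,"y":2.05,"z":3.3,"turn":0},{"x":2.1,"y":2.05,"z":3.3,"turn":0},{"x":2.1,"y":2.05,"z":3.3,"turn":0}]' && python3 -m crank '[{"x":0,"y":0,"z":1.2,"turn":0},{"x":0,"y":0,"z":1.2,"turn":0},{"x":0,"y":0,"z":0,"turn":0}]'
cat > look.py <<'E'
# wheel report: s = tool offset from wheel centre along clamp axes (mm), plus scene crop and line angle
from plant import manip
import cv2,numpy as np,sys
s=manip.state();q=s["tool_rot"];h=0.2
d=(s["tool_pos"]-np.array([.459,.1095,.076]))*1000
print("t",s["time"],"along stroke",d[1]*np.cos(h)-d[0]*np.sin(h),"along axle",d[0]*np.cos(h)+d[1]*np.sin(h),"above top",d[2],"heading",2*np.arctan2(q[2],q[1]),"F",s["contact_force"])
p,_=manip.grab_frame("scene")
m=manip.camera_model("scene");K,T=m["mtx"],m["world_to_cam"]
C=np.array([.459,.1095,.046]);ax=np.array([np.cos(h),np.sin(h),0]);yy=np.array([-np.sin(h),np.cos(h),0]);zz=np.array([0,0,1.])
# rectify face plane: image right = clamp -y, up = z; 60 mm square -> 320 px
o=C-.0125*ax
P=np.array([o+(-a)*yy+b*zz for a,b in((-.035,.035),(.035,.035),(.035,-.035),(-.035,-.035))])
c=P@T[:3,:3].T+T[:3,3];u=(c@K.T);u=(u[:,:2]/u[:,2:]).astype(np.float32)
H=cv2.getPerspectiveTransform(u,np.float32([[0,0],[280,0],[280,280],[0,280]]))
r=cv2.warpPerspective(p,H,(280,280),flags=cv2.INTER_CUBIC)
g=r.min(-1).astype(float)
# hub centre = bright blob near the middle, line = brightest bearing at 12..24 mm
v,uu=np.mgrid[:280,:280];near=(np.hypot(uu-140,v-140)<55)&(g>105)
hc=cv2.imread("hub.png") if 0 else None
cx,cy=140,140
try: cx,cy=np.load("hub.npy")
except Exception: pass
th=np.radians(np.arange(0,360,3))
pr=[np.mean([cv2.getRectSubPix(g.astype(np.float32),(1,1),(float(cx-np.sin(t)*R),float(cy-np.cos(t)*R)))[0,0] for R in range(55,90,4)]) for t in th]
i=int(np.argmax(pr));print("line deg ACW",i*3,"peak",pr[i],"median",np.median(pr))
cv2.imwrite(sys.argv[1],r[:,:,::-1])
E
python3 look.py pics/l0.png
```

```text
time: 3.2
tool_pos: [0.4659, 0.0789, 0.098]
tool_rot: [0.0, 0.635, 0.772, 0.0]
contact_force: [0.2, -0.1, 0.0]
gripper_width: -0.0
grasp_force: 0.0
time: 3.5
tool_pos: [0.4643, 0.0774, 0.074]
tool_rot: [-0.001, 0.635, 0.773, -0.001]
contact_force: [-0.4, -0.5, -0.0]
gripper_width: 0.001
grasp_force: 0.0
t 3.5 along stroke -32.528656482202734 along axle -1.2233511296891457 above top -2.031407503105598 heading 1.7661464961488116 F [-0.38944363 -0.51003106 -0.01580201]
line deg ACW 3 peak 95.07344 median 12.945694
```

View pics/l0.png

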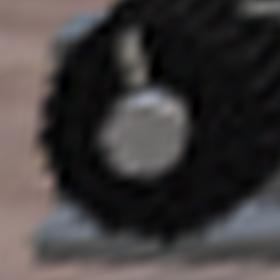

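The rectified face shows the hub at (147,133) and the index line from (143,85) to (130,50), about 15° anticlockwise. The camera view is clear, so I'll try a first stroke at 2 mm depth.

```bash
python3 -c "
import numpy as np;np.save('hub.npy',np.array([150,120]))"; sed -i 's/range(55,90,4)/range(42,74,4)/' look.py; python3 look.py pics/l0.png
python3 -m crank '[{"x":1,"y":0,"z":0,"turn":0},{"x":1,"y":0,"z":0,"turn":0},{"x":1,"y":0,"z":0,"turn":0}]'; python3 look.py pics/l1.png
python3 -m crank '[{"x":1,"y":0,"z":0,"turn":0},{"x":1,"y":0,"z":0,"turn":0},{"x":1,"y":0,"z":0,"turn":0}]'; python3 look.py pics/l2.png
```

```text
t 3.55 along stroke -32.84763208142253 along axle -0.31319055225427483 above top -0.6173213217657292 heading 1.7659400443909932 F [-0.54818831  0.48323982  0.27824074]
line deg ACW 15 peak 101.06555 median 22.134369
time: 3.9
tool_pos: [0.46, 0.1081, 0.0763]
tool_rot: [0.001, 0.634, 0.773, 0.001]
contact_force: [0.5, 0.2, 0.3]
gripper_width: -0.002
grasp_force: 0.0
t 3.9 along stroke -1.5910252398354794 along axle 0.676341035295768 above top 0.31599679222839294 heading 1.767332479278872 F [0.4582681  0.18511079 0.29287833]
line deg ACW 15 peak 100.71263 median 21.84929
time: 4.25
tool_pos: [0.4534, 0.1377, 0.0752]
tool_rot: [-0.0, 0.634, 0.773, 0.0]
contact_force: [-0.3, -0.3, -0.1]
gripper_width: 0.001
grasp_force: 0.0
t 4.25 along stroke 28.766995228118912 along axle 0.12078503846260702 above top -0.7933239915277612 heading 1.7678714507641489 F [-0.29985766 -0.28524856 -0.05302211]
line deg ACW 15 peak 100.83 median 22.872301
```

No contact yet, so I go back over the top and 4 mm lower.

```bash
python3 -m crank '[{"x":0,"y":0,"z":-2,"turn":0},{"x":-3.2,"y":0,"z":0,"turn":0},{"x":-3.2,"y":0,"z":0,"turn":0},{"x":0,"y":0,"z":2.4,"turn":0}]'
python3 -m crank '[{"x":1.1,"y":0,"z":0,"turn":0},{"x":1.1,"y":0,"z":0,"turn":0},{"x":1.1,"y":0,"z":0,"turn":0}]'; python3 look.py pics/l1.png
python3 -m crank '[{"x":1.1,"y":0,"z":0,"turn":0},{"x":1.1,"y":0,"z":0,"turn":0},{"x":1,"y":0,"z":0,"turn":0}]'; python3 look.py pics/l2.png
```

```text
time: 4.7
tool_pos: [0.4701, 0.0719, 0.0748]
tool_rot: [0.004, 0.635, 0.772, 0.002]
contact_force: [0.3, 0.9, 0.4]
gripper_width: 0.002
grasp_force: 0.0
time: 5.0
tool_pos: [0.4604, 0.1047, 0.0754]
tool_rot: [0.002, 0.634, 0.774, -0.003]
contact_force: [-12.0, -10.4, 25.3]
gripper_width: 0.005
grasp_force: 12.2
t 5.0 along stroke -4.973316308468803 along axle 0.40704462547750964 above top -0.6468872969851297 heading 1.769129150047515 F [-11.99762943 -10.40651712  25.29730653]
line deg ACW 72 peak 117.842285 median 20.513584
time: 5.35
tool_pos: [0.4536, 0.1392, 0.0722]
tool_rot: [0.0, 0.634, 0.773, 0.001]
contact_force: [0.1, -0.1, -0.2]
gripper_width: -0.002
grasp_force: 0.0
t 5.35 along stroke 30.2249238293535 along axle 0.599548276117404 above top -3.7615164080428003 heading 1.7686767126508873 F [ 0.10376394 -0.11354616 -0.24758568]
line deg ACW 108 peak 124.48714 median 16.454075
```

That stroke turned the wheel 93° with a 25 N peak. I'll repeat it with the same rows.

```bash
python3 -m crank '[{"x":0,"y":0,"z":-2.4,"turn":0},{"x":-3.2,"y":0,"z":0,"turn":0},{"x":-3.3,"y":0,"z":0,"turn":0},{"x":0,"y":0,"z":2.4,"turn":0},{"x":0,"y":0,"z":0,"turn":0}]' >/dev/null
python3 -m crank '[{"x":1.1,"y":0,"z":0,"turn":0},{"x":1.1,"y":0,"z":0,"turn":0},{"x":1.1,"y":0,"z":0,"turn":0}]' | grep force
python3 -m crank '[{"x":1.1,"y":0,"z":0,"turn":0},{"x":1.1,"y":0,"z":0,"turn":0},{"x":1,"y":0,"z":0,"turn":0}]' >/dev/null; python3 look.py pics/l3.png
python3 -m crank '[{"x":0,"y":0,"z":-2.4,"turn":0},{"x":-3.2,"y":0,"z":0,"turn":0},{"x":-3.3,"y":0,"z":0,"turn":0},{"x":0,"y":0,"z":2.4,"turn":0},{"x":0,"y":0,"z":0,"turn":0}]' >/dev/null
python3 -m crank '[{"x":1.1,"y":0,"z":0,"turn":0},{"x":1.1,"y":0,"z":0,"turn":0},{"x":1.1,"y":0,"z":0,"turn":0}]' | grep force
python3 -m crank '[{"x":1.1,"y":0,"z":0,"turn":0},{"x":1.1,"y":0,"z":0,"turn":0},{"x":1,"y":0,"z":0,"turn":0}]' >/dev/null; python3 look.py pics/l4.png
```

```text
contact_force: [-13.8, -9.4, 24.4]
grasp_force: 11.7
t 6.5 along stroke 30.608671749355537 along axle 0.9423887431652727 above top -3.381987469230005 heading 1.7693296768493632 F [-0.50677887  0.66966398  0.25788311]
line deg ACW 177 peak 88.42936 median 17.79743
contact_force: [-13.9, -9.6, 22.8]
grasp_force: 11.2
t 7.65 along stroke 30.631979187581397 along axle 0.9843698537234085 above top -3.3274774442493964 heading 1.7693951063743534 F [-0.01780353 -0.72198599  0.39326581]
line deg ACW 237 peak 91.15448 median 18.51881
```

```bash
python3 -m crank '[{"x":0,"y":0,"z":-2.4,"turn":0},{"x":-3.2,"y":0,"z":0,"turn":0},{"x":-3.3,"y":0,"z":0,"turn":0},{"x":0,"y":0,"z":2.4,"turn":0},{"x":0,"y":0,"z":0,"turn":0}]' >/dev/null
python3 -m crank '[{"x":1.1,"y":0,"z":0,"turn":0},{"x":1.1,"y":0,"z":0,"turn":0},{"x":1.1,"y":0,"z":0,"turn":0}]' | grep force
python3 -m crank '[{"x":1.1,"y":0,"z":0,"turn":0},{"x":1.1,"y":0,"z":0,"turn":0},{"x":1,"y":0,"z":0,"turn":0}]' >/dev/null; python3 look.py pics/l5.png
python3 -m crank '[{"x":0,"y":0,"z":-2.4,"turn":0},{"x":-3.2,"y":0,"z":0,"turn":0},{"x":-3.3,"y":0,"z":0,"turn":0},{"x":0,"y":0,"z":2.4,"turn":0},{"x":0,"y":0,"z":0,"turn":0}]' >/dev/null
python3 -m crank '[{"x":1.1,"y":0,"z":0,"turn":0},{"x":1.1,"y":0,"z":0,"turn":0},{"x":1.1,"y":0,"z":0,"turn":0}]' | grep force
python3 -m crank '[{"x":1.1,"y":0,"z":0,"turn":0},{"x":1.1,"y":0,"z":0,"turn":0},{"x":1,"y":0,"z":0,"turn":0}]' >/dev/null; python3 look.py pics/l6.png
python3 -m crank '[{"x":0,"y":0,"z":-2.4,"turn":0},{"x":-3.2,"y":0,"z":0,"turn":0},{"x":-3.3,"y":0,"z":0,"turn":0},{"x":0,"y":0,"z":2.4,"turn":0},{"x":0,"y":0,"z":0,"turn":0}]' >/dev/null
python3 -m crank '[{"x":1.1,"y":0,"z":0,"turn":0},{"x":1.1,"y":0,"z":0,"turn":0},{"x":1.1,"y":0,"z":0,"turn":0}]' | grep force
python3 -m crank '[{"x":1.1,"y":0,"z":0,"turn":0},{"x":1.1,"y":0,"z":0,"turn":0},{"x":1,"y":0,"z":0,"turn":0}]' >/dev/null; python3 look.py pics/l7.png
```

```text
contact_force: [-10.1, -8.3, 19.8]
grasp_force: 9.5
t 8.8 along stroke 30.6369965066583 along axle 0.9719827782975381 above top -3.3517751638021673 heading 1.7694064642323057 F [ 0.06266057  0.193046   -0.74788989]
line deg ACW 315 peak 98.785034 median 18.956142
contact_force: [-5.7, -8.3, 19.9]
grasp_force: 9.4
t 9.95 along stroke 30.625894764454152 along axle 0.9998845716249578 above top -3.3121466211356587 heading 1.7693476690267458 F [-0.26969643  0.54815043 -1.05608537]
line deg ACW 42 peak 107.19248 median 21.992943
contact_force: [-13.0, -8.8, 22.8]
grasp_force: 11.3
t 11.1 along stroke 30.598422191287924 along axle 0.9566572851466484 above top -3.344737038028747 heading 1.7694286464791769 F [-0.07338793 -0.00459523  1.128418  ]
line deg ACW 117 peak 118.34462 median 16.99797
```

```bash
python3 -m crank '[{"x":0,"y":0,"z":-2.4,"turn":0},{"x":-3.2,"y":0,"z":0,"turn":0},{"x":-3.3,"y":0,"z":0,"turn":0},{"x":0,"y":0,"z":2.4,"turn":0},{"x":0,"y":0,"z":0,"turn":0}]' >/dev/null
python3 -m crank '[{"x":1.1,"y":0,"z":0,"turn":0},{"x":1.1,"y":0,"z":0,"turn":0},{"x":1.1,"y":0,"z":0,"turn":0}]' | grep force
python3 -m crank '[{"x":1.1,"y":0,"z":0,"turn":0},{"x":1.1,"y":0,"z":0,"turn":0},{"x":1,"y":0,"z":0,"turn":0}]' >/dev/null; python3 look.py pics/l8.png
python3 -m crank '[{"x":0,"y":0,"z":-2.4,"turn":0},{"x":-3.2,"y":0,"z":0,"turn":0},{"x":-3.3,"y":0,"z":0,"turn":0},{"x":0,"y":0,"z":2.4,"turn":0},{"x":0,"y":0,"z":0,"turn":0}]' >/dev/null
python3 -m crank '[{"x":1.1,"y":0,"z":0,"turn":0},{"x":1.1,"y":0,"z":0,"turn":0},{"x":1.1,"y":0,"z":0,"turn":0}]' | grep force
python3 -m crank '[{"x":1.1,"y":0,"z":0,"turn":0},{"x":1.1,"y":0,"z":0,"turn":0},{"x":1,"y":0,"z":0,"turn":0}]' >/dev/null; python3 look.py pics/l9.png
python3 -c "
import cv2,numpy as np
I=[cv2.resize(cv2.imread(f'pics/l{i}.png'),(190,190)) for i in range(2,10)]
cv2.imwrite('pics/mont.png',np.vstack([np.hstack(I[:4]),np.hstack(I[4:])]))"
```

```text
contact_force: [-10.3, -7.9, 20.4]
grasp_force: 9.5
t 12.25 along stroke 30.655157296975492 along axle 1.001381992146233 above top -3.3337710794753423 heading 1.7694661472898168 F [-0.15815668 -0.26506041  0.44398837]
line deg ACW 177 peak 87.73989 median 16.217487
contact_force: [-12.4, -9.1, 23.1]
grasp_force: 11.1
t 13.4 along stroke 30.62869029315497 along axle 0.9973615611210942 above top -3.32000418577387 heading 1.7694408751441322 F [-0.34015195 -0.65945503 -0.17816183]
line deg ACW 237 peak 83.62456 median 16.732094
```

View pics/mont.png

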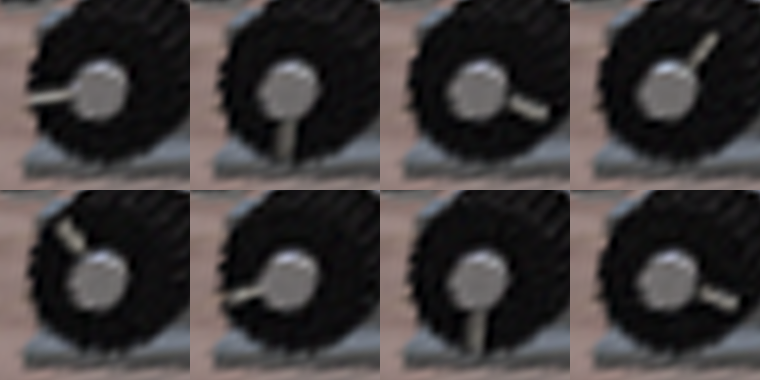

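The montage shows the index line advancing anticlockwise each stroke and now well into the second turn. Next: one full stroke plus a partial one, then lift clear.

```bash
python3 -m crank '[{"x":0,"y":0,"z":-2.4,"turn":0},{"x":-3.2,"y":0,"z":0,"turn":0},{"x":-3.3,"y":0,"z":0,"turn":0},{"x":0,"y":0,"z":2.4,"turn":0},{"x":0,"y":0,"z":0,"turn":0}]' >/dev/null
python3 -m crank '[{"x":1.1,"y":0,"z":0,"turn":0},{"x":1.1,"y":0,"z":0,"turn":0},{"x":1.1,"y":0,"z":0,"turn":0}]' | grep force
python3 -m crank '[{"x":1.1,"y":0,"z":0,"turn":0},{"x":1.1,"y":0,"z":0,"turn":0},{"x":1,"y":0,"z":0,"turn":0}]' >/dev/null; python3 look.py pics/l10.png
python3 -m crank '[{"x":0,"y":0,"z":-2.4,"turn":0},{"x":-3.2,"y":0,"z":0,"turn":0},{"x":-3.3,"y":0,"z":0,"turn":0},{"x":0,"y":0,"z":2.4,"turn":0},{"x":0,"y":0,"z":0,"turn":0}]' >/dev/null
python3 -m crank '[{"x":1.1,"y":0,"z":0,"turn":0},{"x":1.1,"y":0,"z":0,"turn":0},{"x":0.5,"y":0,"z":0,"turn":0}]' | grep force
python3 -m crank '[{"x":0,"y":0,"z":-2.4,"turn":0},{"x":0,"y":0,"z":-4,"turn":0},{"x":0,"y":0,"z":-4,"turn":0},{"x":0,"y":0,"z":-4,"turn":0},{"x":0,"y":0,"z":0,"turn":0}]' ; python3 look.py pics/l11.png
python3 - <<'E'
from plant import manip
import cv2,numpy as np
p,_=manip.grab_frame("scene")
a=cv2.imread("pics/scene0.png")[:,:,::-1][140:310,120:420]; b=p[140:310,120:420]
cv2.imwrite("pics/fin.png",cv2.resize(np.hstack([a,b])[:,:,::-1],(800,227)))
E
```

```text
contact_force: [-12.1, -8.2, 21.8]
grasp_force: 11.1
t 14.55 along stroke 30.630119011840442 along axle 0.994726063264789 above top -3.3034702293579103 heading 1.7694249499899846 F [ 0.35357651  0.60685736 -0.41663104]
line deg ACW 315 peak 99.3537 median 19.683443
contact_force: [-9.0, -7.4, 17.7]
grasp_force: 9.3
time: 15.9
tool_pos: [0.4644, 0.1023, 0.2239]
tool_rot: [0.005, 0.633, 0.774, 0.005]
contact_force: [0.9, -0.0, 0.9]
gripper_width: 0.002
grasp_force: 0.0
t 15.9 along stroke -8.099025195978477 along axle 3.9022133611561367 above top 147.9254648055645 heading 1.7699871395668672 F [ 0.91076482 -0.04770847  0.91376541]
line deg ACW 357 peak 77.7913 median 24.042004
```

View pics/fin.png

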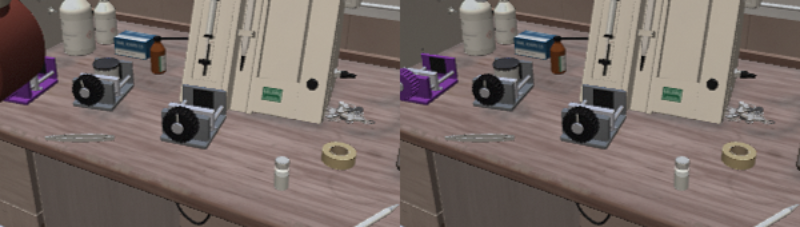

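View pics/l11.png

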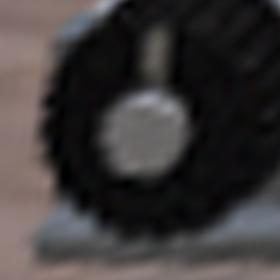

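The line is upright again at (155,50), about two turns on. The cup, clamp_b's wheel and the bystanders look the same before and after, and the tool is 148 mm above the wheel.

```bash
python3 -c "
from plant import manip
print(manip.job_done())"
```

```text
the job is handed in; nothing more can be done
None
```

I loosened clamp_a's wheel about two full turns anticlockwise (about 18° short by the index line, within the quarter-turn limit), and the job is handed in at about 16 s with the tool clear and the cup, clamp_b's wheel and bystanders looking unmoved in the final picture.

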